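# Clear the vise and clamp the block

### The arm

A 7-joint arm with a two-finger parallel gripper is mounted at the origin on the work surface. World frame = base frame: x ahead of the robot, y to its left, z up, the work surface at z = 0. Lengths are in m, angles in rad, forces in N, time in s.
With the tool pointing down it reaches from about 0.4 to 0.875 m from the base axis. Payload 6.5 kg.
Tool frame: the origin (TCP) lies at the very end of the fingers, on their centre line; the grasp point (between the pads) lies r.pinch_z behind it (r.pinch_z is the distance from the TCP to the grasp point, in m); z points along the fingers, y is the line along which they close (so a half turn about z gives the same grasp; the last joint's range is limited). The gripper opens to 88 mm and grips with 3 to 60 N. Pads are 18 mm wide; open, the fingers measure 123 mm over their backs; the gripper's body (75 mm by 187 mm) begins 45 mm behind the grasp point.
Start: joints at [-1.224, 0.536, -0.004, 1.538, 0.003, 1.067, -0.071], TCP at [0.261, 0.595, 0.239] pointing down, gripper open.
Joint ranges: [-2.7, 2.7], [-0.37, 2.16], [-1.27, 1.26], [0.24, 2.4], [-1.31, 4.45], [0.19, 1.91], [-2.76, 2.76]. Speed limits (rad/s): [2.39, 2.39, 3.14, 3.14, 3.14, 3.14, 3.14].

### API

Orientations are given as a unit quaternion [w, x, y, z].
In Python, from rig import read_state, vision, r gives the robot as it stands.
- The arm moves only by the tool move_arm, never from a script. Its argument "moves" is a list of rows, each an object with "delta_pos": the shift along the tool's x, y, z in cm, a list of three; "turn": the turn about the tool's z in degrees. In form: [{"delta_pos": [dx, dy, dz], "turn": turn}, ...]. A call has 1 to 8 rows; each row is the pose to reach, as a shift and turn from the pose commanded when the call began, along the tool's axes at that moment; what a row does not reach only later rows make up. A row lasts 1/8 s, in which the tool goes at most 62.5 mm and 10.7 degrees, less where a joint would pass 70% of its speed; a pose out of reach is approached as far as the arm can. A call with a gripper value outside its range is refused whole. "hand" is the finger opening in cm, from 0 to 8.81, set as the call begins (left out, the last holds). The fingers move at their own pace and stop on an object; the grip force is fixed at half the most. Time passes only in rows, so rows that repeat a pose let the fingers close. It gives the time, the measured TCP pose, the force, the opening and the grip force at its end, in the units of the state.
- read_state(): the state, without advancing time (a new reading comes with each control period).
- vision.get_image(name): name is "scene" or "top" or "wrist"; returns the picture (384x512x3 uint8, red, green, blue); there is no depth.
- vision.camera_model(name): a dict with "mtx" (3x3 intrinsics, pixels), "R" (3x3) and "t" (3): a world point X has camera coordinates R X + t; the wrist camera has in their place "hand_eye" (4x4, takes a point from camera to tool coordinates, whose origin is the TCP and whose axes are the flange's). Camera axes: x right, y down, z forward; pixel columns grow to the right and rows downward; lengths in m; the calibration is good to about 2 mm. A picture is of the moment at which its call begins: read the wrist's pose just before it. camera_model takes no time and is no camera call.
- r.hand_in(): hands the job in; it is judged then, once.
Trained networks look in the newest picture that a camera, given by its name, has taken for a name from the list of things; names that differ only in an ending like _2 or _b are one class to them, and where a whole thing is asked for, a point or a joint stands for the part that bears it (a point fixed in the world has none). Each returns a list of dicts, best first, with "conf" (0 to 1); they miss things now and then, are a little off and sometimes report something else, mostly with a low value. They report only what shows in the picture. A call takes as long as a camera call. They do not tell look-alikes from the thing itself.
- vision.outline_of(camera, target): "region" (384x512 bool, what is visible of it) and "bbox" ([centre column, centre row, width, height] in pixels, round what is visible of it).
The state is a dict: "t": time; "joint_positions": joint angles; "qvel": joint speeds; "joint_efforts": joint torques, N m; "tcp_pos": TCP position; "ee_rot": TCP orientation; "ft_force": force on the tool from outside, world axes, zero at the start; "wrist_torque": the same for the moment, N m; "opening": finger opening in m; "gripper_force": force on a finger pad.
Only numpy, scipy, OpenCV 4.12 (cv2) and the standard library are available. Lean on these libraries where they do the work, as an engineer would, in place of code of your own. Each camera call takes 0.05 s, during which the arm holds its last target. There are 200 camera calls.

### The job

A tall thin offcut has been left standing in the vise next to the squat block that is to be drilled. Take the offcut out and put it in the open bin, then push the sliding jaw up firmly until the block is held square and tight between the two jaws, down on the vise bed. Do not bump the lamp that hangs over the vise, and leave the can, socket and tin as they are.

Things in the scene. Friction and masses are not known exactly. Their poses are not given: they have to be found in the camera images.
- vise: Blue drill vise bolted to the bench, 90 wide (x), 310 long (y); origin at the centre of its underside. Bed top (70 wide) at z = 30. Fixed jaw: 80 wide (x), 30 thick, clamping face (looking to -y) at y = +85, top at z = 70. Its y axis points roughly away from the robot. Block and offcut stand on the bed between the jaws, in either order
- jaw: Sliding jaw: 80 wide (x), 30 thick (y), 40 high. Origin: bottom middle of its clamping face, which looks to +y, axes as the vise. Its outer face, to push on, is at y = -30, its top at z = +40. Starts at y = -55 to -27 of the vise frame, slides up to 130 towards the fixed jaw, drags with 4 N, stays where left. The bed behind it is bare for at least 70
- block: Workpiece: squat aluminium block, 60 (x) by 44 (y, the width to clamp) by 42 high, dark drill mark on top; origin at the centre of its underside, about 0.30 kg. Stands slightly askew on the vise bed
- offcut: Offcut: aluminium plate standing on its end on the vise bed, 60 (x) by 18 thick (y) by 90 high, about 0.26 kg; origin at the centre of its underside. It stands about 48 higher than the block and can be pinched across its thickness there
- offcut_mid (a point): Centre of the offcut, 45 above its underside
- lamp: Bench light, fixed: a straight bar 40 wide (x), 340 long (y, about along the vise's y), underside 280 and top 302 above the bench, right over the jaws; origin on the bench below the bar's centre. One post 18 thick (foot 60 across, 8 high) at y = +155 carries it, beyond the vise. Both long sides and the robot's end are open below the bar
- bin: Open orange bin, fixed, 150 (x) by 140 (y) by 55 high, walls and floor 4; origin at the centre of its underside
- can: Bystander: upright metal bottle, 64 diameter, 170 high; origin at the centre of its underside
- socket: Bystander: small steel wrench socket standing on the bench, 26 diameter, 34 high; origin at the centre of its underside
- tin: Bystander: squat round tin, 64 diameter, 36 high; origin at the centre of its underside
There are look-alikes about, which are no part of the job. Leave any turquoise look-alike of the block alone.

How it is judged:
By the outcome, as a careful person would: the job done as asked, in the order asked, and still so for the second after the job is handed in, with the robot touching nothing.
It also fails if it takes over 72 s, if anything falls off the work surface, if the arm or the gripper's body presses on something with over 40 N, if the wrist force passes 120 N, or if a joint passes its speed limit or range.

## Working session

There is one attempt and no reset: what is moved stays moved. The work goes in short steps, Python scripts to look and compute and a tool call to move; the robot and the scene stay as the last step left them, time stands still between calls to the robot, and variables do not carry over. Pictures are saved under pics/ and viewed, at most 12 in all, crops included, and the job is handed in when it is done.

Besides the shell and the picture viewer there is one more tool, called after "Request:" in YAML: its name, and indented under it one key for each argument. move_arm: Moves the arm, as the interface text tells. Its arguments: {"type":"object","properties":{"moves":{"type":"array"},"hand":{"type":"number"}},"required":["moves"]}

```bash
mkdir -p pics; ls; python3 - <<'E'
from rig import read_state, vision, r
import cv2,numpy as np
s=read_state(); print(s['t'],s['tcp_pos'],s['ee_rot'],s['opening'],r.pinch_z)
ims=[vision.get_image(n) for n in('scene','top')]
for n,i in zip(('scene','top'),ims):
    cv2.imwrite(f'pics/{n}0.png',i[:,:,::-1]); np.save(f'{n}0.npy',i)
    m=vision.camera_model(n); print(n,np.round(m['mtx'],1).tolist(),np.round(m['R'],4).tolist(),np.round(m['t'],4).tolist(),'C',-m['R'].T@m['t'])
print(vision.camera_model('wrist'))
E
```

```text
pics
0.0 [0.26054866 0.59481919 0.23783343] [-1.10496499e-04  2.04908589e-01  9.78780720e-01 -8.71892723e-04] 0.08790680308564845 0.0187
scene [[428.7, 0.0, 252.5], [0.0, 428.7, 187.5], [0.0, 0.0, 1.0]] [[-0.8901, 0.4558, -0.0064], [0.3665, 0.7073, -0.6044], [-0.271, -0.5403, -0.7966]] [0.4928, -0.1576, 1.2561] C [0.83674599 0.56559761 0.90851389]
top [[405.3, 0.0, 250.9], [0.0, 405.3, 196.2], [0.0, 0.0, 1.0]] [[-0.0033, -0.9999, 0.0151], [-0.9979, 0.0023, -0.0641], [0.064, -0.0152, -0.9978]] [-0.0203, 0.5576, 1.0886] C [ 0.4867205  -0.00501347  1.12226145]
{'mtx': array([[285.23894176,   0.        , 252.04060589],
       [  0.        , 285.23894176, 190.51558941],
       [  0.        ,   0.        ,   1.        ]]), 'hand_eye': array([[-3.97117455e-05, -9.47669939e-01, -3.19251758e-01,
         8.36293077e-02],
       [ 9.99999899e-01, -1.80895025e-04,  4.12580455e-04,
         3.43785567e-04],
       [-4.48741149e-04, -3.19251709e-01,  9.47669850e-01,
        -1.46346383e-01],
       [ 0.00000000e+00,  0.00000000e+00,  0.00000000e+00,
         1.00000000e+00]])}
```

View pics/scene0.png

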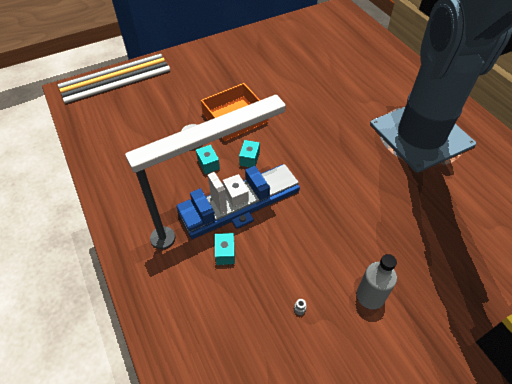

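View pics/top0.png

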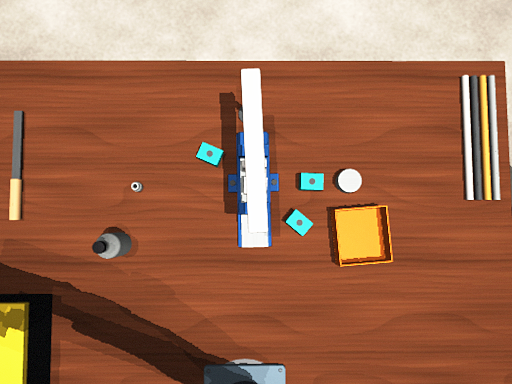

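The scene picture shows, from the far end of the vise: fixed jaw (200,205), offcut (217,190), block (237,188) and sliding jaw (258,180). The lamp bar runs from (130,158) to (285,103). The top view shows the bar hiding most of the vise (col 255, rows 69–247), with the bin at (362,235). Next I measure poses.

```bash
python3 - <<'E'
from rig import read_state, vision, r
import cv2,numpy as np
print([a for a in dir(r) if a[0]!='_'],[a for a in dir(vision) if a[0]!='_'])
for c in('scene','top'):
    im=vision.get_image(c)
    for n in('vise','jaw','block','offcut','lamp','bin','can','socket','tin'):
        for d in vision.outline_of(c,n)[:4]:
            if d['conf']<.2: continue
            g=d['region'].astype(np.uint8)
            h=max(cv2.findContours(g,0,2)[0],key=cv2.contourArea)
            p=cv2.approxPolyDP(cv2.convexHull(h),2,True)[:,0]
            print(c,n,round(d['conf'],2),np.round(d['bbox']),p.tolist())
            np.save(f'{c}_{n}.npy',g) if d is not None else 0
im=np.load('scene0.npy')
cv2.imwrite('pics/s1.png',cv2.resize(im[90:260,115:310,::-1],None,fx=3.5,fy=3.5,interpolation=cv2.INTER_CUBIC))
E
```

```text
['PlanningError', 'hand_in', 'pinch_z'] ['camera_model', 'get_image', 'outline_of']
scene vise 0.64 [237. 202. 126.  76.] [[299, 186], [296, 192], [246, 224], [193, 237], [184, 227], [177, 212], [177, 205], [192, 191], [252, 166], [284, 165]]
scene jaw 0.79 [257. 184.  28.  29.] [[245, 169], [256, 168], [269, 186], [267, 196], [258, 197], [245, 178]]
scene block 0.94 [223. 251.  21.  33.] [[231, 233], [234, 262], [218, 264], [215, 258], [215, 235]]
scene block 0.74 [251. 154.  21.  25.] [[245, 140], [259, 143], [260, 149], [255, 165], [245, 166], [239, 163], [239, 154]]
scene block 0.55 [206. 159.  24.  29.] [[210, 145], [218, 160], [218, 168], [205, 172], [197, 160], [196, 149]]
scene block 0.5 [217. 194.  16.  41.] [[210, 173], [214, 173], [224, 187], [226, 210], [223, 212], [211, 198], [208, 180]]
scene offcut 0.81 [219. 193.  19.  41.] [[212, 173], [225, 190], [226, 209], [223, 212], [219, 211], [210, 197], [208, 176]]
scene lamp 0.89 [207. 172. 158. 153.] [[276, 95], [285, 104], [284, 111], [172, 243], [166, 247], [155, 246], [150, 239], [125, 154]]
scene lamp 0.56 [233. 115.  6
[... 1232 characters left out ...]
3], [249, 232], [246, 219], [239, 117]]
top bin 0.8 [362. 238.  59.  63.] [[385, 207], [390, 260], [354, 266], [337, 265], [330, 212], [337, 209]]
top bin 0.2 [350. 183.  25.  24.] [[355, 170], [360, 176], [357, 189], [346, 193], [340, 191], [334, 184], [337, 175], [346, 169]]
top can 0.86 [111. 245.  39.  27.] [[130, 241], [127, 252], [110, 258], [102, 258], [92, 250], [92, 245], [97, 239], [110, 232], [124, 233]]
top socket 0.47 [136. 187.   7.   7.] [[137, 182], [141, 189], [135, 191], [131, 186]]
top socket 0.41 [244. 166.   0.  10.] [[243, 162], [243, 171]]
top tin 0.97 [350. 181.  23.  24.] [[351, 169], [359, 175], [360, 185], [352, 192], [343, 192], [336, 186], [336, 177], [340, 172]]
```

View pics/s1.png

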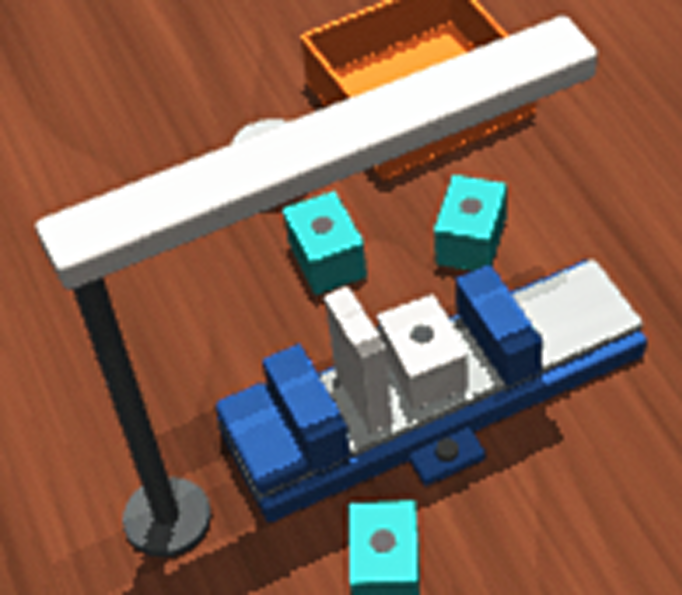

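```bash
cat > h.py <<'E'
import numpy as np, cv2
from rig import read_state, vision, r
def proj(c,P):
    m=vision.camera_model(c); q=(m['mtx']@(m['R']@np.atleast_2d(P).T+np.array(m['t'])[:,None])).T
    return q[:,:2]/q[:,2:]
def place(p,L):
    L=np.atleast_2d(np.array(L,float)); c,s=np.cos(p[2]),np.sin(p[2])
    return np.c_[p[0]+c*L[:,0]-s*L[:,1],p[1]+s*L[:,0]+c*L[:,1],L[:,2]]
def box(a,b,c,d,z): return [(x,y,z) for x,y in((a,c),(b,c),(b,d),(a,d))]
E
cat > fit.py <<'E'
from h import *
from scipy.optimize import least_squares
cr=lambda *p:np.array(p)/3.5+np.array([115,90])-0.36
def fit(name,items,x0):
    f=lambda p:np.concatenate([(np.atleast_2d(proj(c,place(p,L)))-o).ravel() for c,L,o in items])
    s=least_squares(f,x0,loss='soft_l1'); print(name,np.round(s.x,4),'res',np.round(f(s.x),1).tolist()); return s.x
# vise x axis = world -y ; scene view: left-bottom of crop = +y world (vise -x), 
T=lambda x,y,z:[(x,y,z)]
j=.07
vise=fit('vise',[('scene',T(.04,.085,j),cr((298,345))),('scene',T(-.04,.085,j),cr((347,424))),('scene',T(.04,.115,j),cr((264,357))),('scene',T(-.04,.115,j),cr((313,438))),
 ('scene',T(-.035,-.155,.03),cr((642,332))),('scene',T(.035,-.155,.03),cr((592,262)))],[.55,0,-1.57])
fit('jaw',[('scene',[(.04,0,j),(-.04,0,j),(-.04,-.03,j),(.04,-.03,j)],cr((457,280),(512,352),(541,337),(490,266)))],[.5,0,-1.57])
fit('block',[('scene',box(-.03,.03,-.022,.022,.072),cr((467,358),(436,294),(378,308),(411,377))[[0,1,2,3]])],[.55,0,-1.57])
fit('offcut',[('scene',[(-.03,-.009,.12),(.03,-.009,.12),(.03,.009,.12),(-.03,.009,.12),(-.03,-.009,.03),(-.03,.009,.03)],cr((385,343),(349,288),(326,294),(360,352),(389,425),(369,433)))],[.57,0,-1.57])
fit('lamp',[('scene',[(.02,-.17,.302),(-.02,-.17,.302),(.02,.17,.302),(-.02,.17,.302),(-.02,.17,.28)],cr((566,17),(597,52),(37,222),(62,260),(68,285))),
 ('top',[(.02,.17,.302),(-.02,.17,.302)],np.array([(259.5,69),(241.5,69)]))],[.6,0,-1.57])
fit('bin',[('top',box(-.075,.075,-.07,.07,.055),np.array([(332,208),(387,205),(392,262),(340,266)])[[3,0,1,2]])],[.4,-.28,0])
E
python3 fit.py
```

```text
vise [ 0.5798 -0.0236 -1.5614] res [0.6, -0.9, 0.1, 0.4, -1.0, 0.3, -1.9, 1.4, 0.5, -2.0, 1.1, -0.2]
jaw [ 0.5412 -0.0244 -1.52  ] res [-0.7, -0.4, -0.4, 0.9, 1.8, 0.2, 0.1, -0.9]
block [ 0.5862 -0.0279 -1.6567] res [0.2, -0.5, 0.2, 0.1, 0.3, 1.3, -0.7, -0.4]
offcut [ 0.6358 -0.0261 -1.5876] res [-0.1, 1.0, -0.0, -1.3, -0.4, -0.4, -0.1, 1.3, 0.9, -0.5, -0.1, -0.1]
lamp [ 0.6356 -0.0225 -1.5396] res [1.5, -2.1, 2.5, -1.0, -0.4, -2.8, -0.6, 0.3, 0.4, 0.7, 0.4, -1.3, -0.9, -0.8]
bin [ 0.4514 -0.4181 -0.0707] res [86.6, -0.5, 96.9, 0.6, -10.6, -0.0, -18.3, -0.0]
```

Request:
move_arm:
  moves:
    - {"delta_pos": [-5.3, -2.5, 0], "turn": 8}
    - {"delta_pos": [-10.6, -5, 0], "turn": 16}
    - {"delta_pos": [-15.9, -7.5, 0], "turn": 24}
    - {"delta_pos": [-21.2, -10, 0], "turn": 32}
    - {"delta_pos": [-26.5, -12.5, 0], "turn": 40}
    - {"delta_pos": [-31.8, -15, 0], "turn": 48}
    - {"delta_pos": [-37.1, -17.5, 0], "turn": 56}
    - {"delta_pos": [-42.4, -20, 0], "turn": 66}
  hand: 8.8

```text
t: 2.1
tcp_pos: [0.57, 0.2408, 0.239]
ee_rot: [-0.0, 0.707, 0.708, 0.0]
ft_force: [0.3, 0.7, 0.5]
opening: 0.088
gripper_force: 0.0
```

```bash
python3 - <<'E'
from h import *
s=read_state(); print(s['t'],s['tcp_pos'],s['ee_rot'],s['joint_positions'])
a=vision.get_image('scene');b=vision.get_image('top')
cv2.imwrite('pics/both1.png',cv2.resize(np.vstack([a[0:260],b[40:384]])[:,:,::-1],(508,600)))
cv2.imwrite('pics/b2.png',np.hstack([cv2.resize(a[0:270,100:460],(480,360)),cv2.resize(b[60:300,100:313],(320,360))])[:,:,::-1])
E
```

```text
2.1 [0.57002941 0.24080699 0.23903497] [-2.43114302e-05  7.06696923e-01  7.07516303e-01  3.73645658e-04] [-0.72322567  0.49823078  0.35119517  1.64271627 -0.19284064  1.03419405
 -0.31131236]
```

View pics/b2.png

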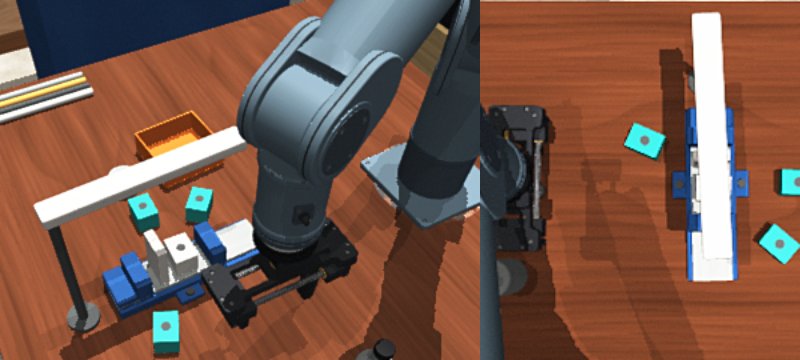

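The gripper body is wide and flat, with the wrist column about 0.1 m across above it. With the tool vertical it cannot fit under the bar. Before deciding how to get the offcut out, I check in free space what a target at the edge of reach does to the tilt.

Request:
move_arm:
  moves:
    - {"delta_pos": [2, 5, 0], "turn": 0}
    - {"delta_pos": [4, 10, 0], "turn": 0}
    - {"delta_pos": [6, 15, 0], "turn": 0}
    - {"delta_pos": [8, 20, 0], "turn": 0}
    - {"delta_pos": [10, 25, 0], "turn": 0}
    - {"delta_pos": [12, 30, 0], "turn": 0}
    - {"delta_pos": [14, 35, 0], "turn": 0}
    - {"delta_pos": [16, 40, 0], "turn": 0}

```text
t: 3.2
tcp_pos: [0.8695, 0.3461, 0.2302]
ee_rot: [0.002, 0.713, 0.701, 0.022]
ft_force: [0.6, -1.9, 0.7]
opening: 0.088
gripper_force: 0.0
```

```bash
python3 - <<'E'
from h import *
s=read_state(); print(s['t'],s['tcp_pos'],s['ee_rot'],s['joint_positions'])
E
```

```text
3.2 [0.86951139 0.34612113 0.23016537] [0.00161359 0.7129894  0.70081673 0.02234784] [-0.52687059  1.31082828  1.13360911  0.26884276 -1.1030669   1.66950254
 -0.30083411]
```

Request:
move_arm:
  moves:
    - {"delta_pos": [2, 6, 0], "turn": 0}
    - {"delta_pos": [4, 11, 0], "turn": 0}
    - {"delta_pos": [6, 16, 0], "turn": 0}
    - {"delta_pos": [8, 21, 0], "turn": 0}

```text
t: 3.7
tcp_pos: [0.8928, 0.3526, 0.2118]
ee_rot: [0.013, 0.712, 0.701, 0.048]
ft_force: [-0.4, -1.2, 0.2]
opening: 0.0877
gripper_force: 0.0
```

Request:
move_arm:
  moves:
    - {"delta_pos": [0, 0, 0], "turn": 0}

```text
t: 3.82
tcp_pos: [0.8926, 0.3525, 0.2112]
ee_rot: [0.013, 0.712, 0.701, 0.048]
ft_force: [-0.3, 0.8, -0.2]
opening: 0.0883
gripper_force: 0.0
```

Request:
move_arm:
  moves:
    - {"delta_pos": [0, -5, 0], "turn": 0}
    - {"delta_pos": [0, -5, 0], "turn": 0}

```text
t: 4.08
tcp_pos: [0.842, 0.3539, 0.2075]
ee_rot: [0.012, 0.711, 0.701, 0.048]
ft_force: [0.8, 1.4, 0.8]
opening: 0.088
gripper_force: 0.0
```

```bash
python3 - <<'E'
from h import *
s=read_state(); print(s['t'],s['tcp_pos'],s['ee_rot'],s['joint_positions'])
E
```

```text
4.075 [0.8419598  0.35393451 0.20752449] [0.0124674  0.71129288 0.70111167 0.04847097] [-0.74815569  1.26580548  1.25351889  0.70661625 -1.17861423  1.51552337
 -0.09691011]
```

The tilt gained at the edge of reach persists, because the next call starts from the achieved pose. So I can lean the hand by stretching. Leaning the tip towards −y and coming in from the +y side suits this job, so I go over the lamp to the robot's right side and stretch there.

Request:
move_arm:
  moves:
    - {"delta_pos": [-1, -4, -4], "turn": 0}
    - {"delta_pos": [-2, -8, -8], "turn": 0}
    - {"delta_pos": [-3, -12, -12], "turn": 0}
    - {"delta_pos": [-4, -16, -16], "turn": 0}
    - {"delta_pos": [-5, -20, -20], "turn": 0}
    - {"delta_pos": [-6, -24, -24], "turn": 0}
    - {"delta_pos": [-6, -25, -27], "turn": 0}

```text
t: 4.95
tcp_pos: [0.5679, 0.2837, 0.4533]
ee_rot: [0.011, 0.712, 0.7, 0.049]
ft_force: [-0.3, 0.5, 0.1]
opening: 0.0881
gripper_force: 0.0
```

Request:
move_arm:
  moves:
    - {"delta_pos": [-6, 0, 0], "turn": 0}
    - {"delta_pos": [-12, 0, 0], "turn": 0}
    - {"delta_pos": [-18, 0, 0], "turn": 0}
    - {"delta_pos": [-24, 0, 0], "turn": 0}
    - {"delta_pos": [-30, 0, 0], "turn": 0}
    - {"delta_pos": [-36, -1, 0], "turn": 0}
    - {"delta_pos": [-42, -3, 0], "turn": 0}
    - {"delta_pos": [-48, -5, 0], "turn": 0}

```text
t: 5.95
tcp_pos: [0.5127, -0.1942, 0.4227]
ee_rot: [0.012, 0.712, 0.701, 0.049]
ft_force: [0.2, 0.4, -0.4]
opening: 0.088
gripper_force: 0.0
```

Request:
move_arm:
  moves:
    - {"delta_pos": [-5, -4, 0], "turn": 0}
    - {"delta_pos": [-10, -8, 0], "turn": 0}
    - {"delta_pos": [-15, -12, 0], "turn": 0}
    - {"delta_pos": [-20, -16, 0], "turn": 0}
    - {"delta_pos": [-25, -20, 0], "turn": 0}
    - {"delta_pos": [-30, -24, 0], "turn": 0}
    - {"delta_pos": [-35, -28, 0], "turn": 0}
    - {"delta_pos": [-40, -32, 0], "turn": 0}

```text
t: 6.95
tcp_pos: [0.196, -0.5778, 0.3762]
ee_rot: [0.013, 0.712, 0.701, 0.048]
ft_force: [1.4, -0.6, 0.8]
opening: 0.0884
gripper_force: 0.0
```

```bash
cat >> h.py <<'E'
from scipy.spatial.transform import Rotation as Ro
def st():
    s=read_state(); q=s['ee_rot']; R=Ro.from_quat([q[1],q[2],q[3],q[0]]).as_matrix()
    print('t',round(s['t'],2),'p',np.round(s['tcp_pos'],4),'x',np.round(R[:,0],3),'y',np.round(R[:,1],3),'z',np.round(R[:,2],3),'j',np.round(s['joint_positions'],2),'f',np.round(s['ft_force'],1))
    return np.array(s['tcp_pos']),R
E
python3 -c "from h import *;st()"
```

```text
t 6.95 p [ 0.196  -0.5778  0.3762] x [0.013 0.999 0.051] y [ 0.996 -0.017  0.086] z [ 0.086  0.05  -0.995] j [ 0.55  0.54  1.04  1.5  -0.56  1.43  1.62] f [ 1.4 -0.6  0.8]
```

Request:
move_arm:
  moves:
    - {"delta_pos": [-6, -4, 0], "turn": 0}
    - {"delta_pos": [-12, -8, 0], "turn": 0}
    - {"delta_pos": [-18, -12, 0], "turn": 0}
    - {"delta_pos": [-24, -16, 0], "turn": 0}
    - {"delta_pos": [-30, -20, 0], "turn": 0}
    - {"delta_pos": [-36, -22, 0], "turn": 0}
    - {"delta_pos": [-42, -24, 0], "turn": 0}
    - {"delta_pos": [-80, -26, 0], "turn": 0}

```text
t: 7.95
tcp_pos: [-0.0326, -0.8742, 0.331]
ee_rot: [0.024, 0.716, 0.694, 0.064]
ft_force: [-0.4, 0.3, -0.3]
opening: 0.0881
gripper_force: 0.0
```

Request:
move_arm:
  moves:
    - {"delta_pos": [-80, 0, 0], "turn": 0}
    - {"delta_pos": [-80, 0, 0], "turn": 0}
    - {"delta_pos": [-80, 0, 0], "turn": 0}
    - {"delta_pos": [-80, 0, 0], "turn": 0}

```text
t: 8.45
tcp_pos: [-0.0199, -0.8752, 0.3329]
ee_rot: [0.024, 0.711, 0.7, 0.063]
ft_force: [0.2, 0.2, -0.0]
opening: 0.0881
gripper_force: 0.0
```

```bash
python3 -c "from h import *;st()"
```

```text
t 8.45 p [-0.0199 -0.8752  0.3329] x [0.011 0.998 0.055] y [ 0.992 -0.018  0.123] z [ 0.124  0.053 -0.991] j [ 1.49  1.22  1.26  0.24 -1.31  1.91  1.68] f [ 0.2  0.2 -0. ]
```

Request:
move_arm:
  moves:
    - {"delta_pos": [5, 0, -1], "turn": 0}
    - {"delta_pos": [10, 0, -2], "turn": 0}
    - {"delta_pos": [15, 0, -3], "turn": 0}
    - {"delta_pos": [20, 0, -4], "turn": 0}
    - {"delta_pos": [25, 0, -5], "turn": 0}
    - {"delta_pos": [30, 0, -6], "turn": 0}
    - {"delta_pos": [35, 0, -7], "turn": 0}
    - {"delta_pos": [40, 0, -8], "turn": 0}

```text
t: 9.45
tcp_pos: [-0.0259, -0.4794, 0.4343]
ee_rot: [0.024, 0.711, 0.7, 0.063]
ft_force: [1.2, 1.1, 1.9]
opening: 0.088
gripper_force: 0.0
```

```bash
python3 -c "from h import *;st()"
```

```text
t 9.45 p [-0.0259 -0.4794  0.4343] x [0.012 0.998 0.055] y [ 0.992 -0.019  0.123] z [ 0.124  0.054 -0.991] j [ 0.59  0.23  1.25  1.69 -0.32  1.47  1.87] f [1.2 1.1 1.9]
```

```bash
cat > kin.py <<'E'
import numpy as np, itertools
from scipy.spatial.transform import Rotation as Ro
from scipy.optimize import least_squares
D=[([-1.224,.536,-.004,1.538,.003,1.067,-.071],[.26055,.59482,.23783],[-.00011,.20491,.97878,-.00087]),
([-.72322567,.49823078,.35119517,1.64271627,-.19284064,1.03419405,-.31131236],[.57003,.24081,.23903],[0,.7067,.70752,.00037]),
([-.52687059,1.31082828,1.13360911,.26884276,-1.1030669,1.66950254,-.30083411],[.86951,.34612,.23017],[.00161359,.7129894,.70081673,.02234784]),
([-.74815569,1.26580548,1.25351889,.70661625,-1.17861423,1.51552337,-.09691011],[.84196,.35393,.20752],[.0124674,.71129288,.70111167,.04847097]),
([1.49,1.22,1.26,.24,-1.31,1.91,1.68],[-.0199,-.8752,.3329],[.024,.711,.7,.063]),
([.59,.23,1.25,1.69,-.32,1.47,1.87],[-.0259,-.4794,.4343],[.024,.711,.7,.063])]
z=lambda a:Ro.from_euler('z',a).as_matrix(); y=lambda a:Ro.from_euler('y',a).as_matrix()
def fk(q,L,s):
    R=z(s[0]*q[0])@y(q[1]); p=np.array([0,0,L[0]])
    R=R@z(s[1]*q[2]); p=p+R@[L[1],0,L[2]]
    R=R@y(q[3])@z(s[2]*q[4]); p=p+R@[L[3],0,L[4]]
    R=R@y(q[5]); p=p+R@[L[5],0,0]
    R=R@z(s[3]*q[6]+L[7]); return p+R@[0,0,L[6]],R
def res(L,s,n=len(D)):
    o=[]
    for q,p,Q in D[:n]:
        P,R=fk(q,L,s); T=Ro.from_quat([Q[1],Q[2],Q[3],Q[0]])
        o+=list((P-p)*2)+list((Ro.from_matrix(R)*T.inv()).as_rotvec()*.3)
    return np.array(o)
if __name__=='__main__':
    b=[]
    for s in itertools.product([-1],[1,-1],[1,-1],[1,-1]):
        for o in(0,1.57,3.14,-1.57):
            f=least_squares(res,[.33,0,.4,0,.4,0,.25,o],args=(s,)); b.append((f.cost,s,f.x))
    b.sort(key=lambda t:t[0])
    for c in b[:3]: print(c[0],c[1],np.round(c[2],4))
    np.savez('kin.npz',L=b[0][2],s=b[0][1]); print(np.round(res(b[0][2],b[0][1]),3).reshape(-1,6))
E
python3 kin.py
```

```text
0.008144515304108655 (-1, -1, -1, -1) [ 0.3925  0.0243  0.4725  0.0325  0.4451 -0.0164  0.3041  1.5712]
0.008144515304108663 (-1, -1, -1, -1) [ 0.3925  0.0243  0.4725  0.0325  0.4451 -0.0164  0.3041  1.5712]
0.00814451530410867 (-1, -1, -1, -1) [ 0.3925  0.0243  0.4725  0.0325  0.4451 -0.0164  0.3041  1.5712]
[[-0.08   0.04   0.003  0.001 -0.    -0.   ]
 [-0.032  0.067 -0.003  0.     0.    -0.   ]
 [-0.016  0.007  0.001  0.     0.    -0.   ]
 [-0.015 -0.016  0.003  0.     0.    -0.   ]
 [ 0.01  -0.009 -0.001 -0.    -0.001  0.001]
 [ 0.028 -0.031 -0.003 -0.     0.001 -0.001]]
```

```bash
cat > kin2.py <<'E'
from kin import *
S=(-1,-1,-1,-1)
def chain(q):
    A=z(-q[0])@y(q[1]); B=A@z(-q[2]); C=B@y(q[3]); E=C@z(-q[4]); F=E@y(q[5]); G=F@z(-q[6]+np.pi/2)
    return A,B,C,E,F,G
def M(q):
    A,B,C,E,F,G=chain(q); ez=np.array([[0,0,1.]]).T
    return np.hstack([ez,A[:,1:2],B[:,[0,2]],C[:,[0,1,2]],F[:,[0,1]],G[:,2:3]])
W=np.vstack([M(q) for q,_,_ in D]); Y=np.concatenate([p for _,p,_ in D])
lam=1e-3
l=np.linalg.solve(W.T@W+lam**2*np.eye(W.shape[1]),W.T@Y)
def FK(q): return M(q)@l, chain(q)[-1]
if __name__=='__main__':
    print(np.round(l,4)); print(np.round((W@l-Y).reshape(-1,3)*1e3,1), np.linalg.svd(W)[1].round(3))
E
python3 kin2.py
```

```text
[ 0.3527 -0.0253  0.0008  0.5056  0.0022 -0.0216  0.4436 -0.0009  0.0029
  0.3328]
[[-0.5 -0.3  0.4]
 [-0.8  0.5 -0.3]
 [ 0.3 -0.6 -0.7]
 [ 0.8  0.3  0. ]
 [ 0.8  0.5  0.1]
 [-1.6 -0.3  0.3]] [4.603 4.356 3.789 1.432 1.233 1.073 0.716 0.442 0.201 0.1  ]
```

The kinematic fit is good to about 1 mm. From it, raising the arm drives joint 6 to its upper limit, which leans the tip outward, here towards −y.

Request:
move_arm:
  moves:
    - {"delta_pos": [-1, 0, -6], "turn": 0}
    - {"delta_pos": [-2, 0, -12], "turn": 0}
    - {"delta_pos": [-3, 0, -18], "turn": 0}
    - {"delta_pos": [-4, 0, -24], "turn": 0}
    - {"delta_pos": [-5, 0, -30], "turn": 0}
    - {"delta_pos": [-6, 0, -36], "turn": 0}
    - {"delta_pos": [-7, 0, -42], "turn": 0}
    - {"delta_pos": [-8, 0, -48], "turn": 0}

```text
t: 10.45
tcp_pos: [-0.061, -0.5417, 0.6546]
ee_rot: [0.043, 0.713, 0.699, 0.044]
ft_force: [0.4, -0.1, -0.7]
opening: 0.0878
gripper_force: 0.0
```

```bash
python3 -c "from h import *;st()"
```

```text
t 10.45 p [-0.061  -0.5417  0.6546] x [0.02  1.    0.003] y [ 0.992 -0.02   0.122] z [ 0.122  0.    -0.993] j [ 1.74  0.26 -0.09  0.98 -0.1   1.91  1.59] f [ 0.4 -0.1 -0.7]
```

Request:
move_arm:
  moves:
    - {"delta_pos": [-40, 0, -60], "turn": 0}
    - {"delta_pos": [-40, 0, -60], "turn": 0}

```text
t: 10.7
tcp_pos: [-0.0645, -0.5841, 0.6823]
ee_rot: [0.075, 0.713, 0.696, 0.015]
ft_force: [-0.2, -1.3, -1.0]
opening: 0.088
gripper_force: 0.0
```

Request:
move_arm:
  moves:
    - {"delta_pos": [0, 0, -60], "turn": 0}
    - {"delta_pos": [0, 0, -60], "turn": 0}

```text
t: 10.95
tcp_pos: [-0.0666, -0.555, 0.7222]
ee_rot: [0.097, 0.713, 0.695, -0.009]
ft_force: [-0.5, 0.1, -0.2]
opening: 0.088
gripper_force: 0.0
```

```bash
python3 -c "from h import *;st()"
```

```text
t 10.95 p [-0.0666 -0.555   0.7222] x [ 0.035  0.988 -0.147] y [ 0.992 -0.016  0.126] z [ 0.122 -0.15  -0.981] j [ 1.76  0.24 -0.1   0.85 -0.12  1.91  1.59] f [-0.5  0.1 -0.2]
```

Request:
move_arm:
  moves:
    - {"delta_pos": [0, -6, -4], "turn": 0}
    - {"delta_pos": [2, -12, -10], "turn": 0}
    - {"delta_pos": [4, -18, -20], "turn": 0}
    - {"delta_pos": [4, -18, -60], "turn": 0}

```text
t: 11.45
tcp_pos: [-0.1922, -0.4906, 0.7432]
ee_rot: [0.113, 0.715, 0.689, -0.038]
ft_force: [0.6, -0.1, 0.1]
opening: 0.088
gripper_force: 0.0
```

Request:
move_arm:
  moves:
    - {"delta_pos": [0, 0, -60], "turn": 0}
    - {"delta_pos": [0, 0, -60], "turn": 0}

```text
t: 11.7
tcp_pos: [-0.1877, -0.4623, 0.778]
ee_rot: [0.13, 0.713, 0.685, -0.067]
ft_force: [0.7, 0.5, -0.2]
opening: 0.0881
gripper_force: 0.0
```

Request:
move_arm:
  moves:
    - {"delta_pos": [-10, 0, -60], "turn": 0}
    - {"delta_pos": [-10, 0, -60], "turn": 0}

```text
t: 11.95
tcp_pos: [-0.1846, -0.4497, 0.8101]
ee_rot: [0.147, 0.712, 0.68, -0.096]
ft_force: [0.7, -0.4, -0.5]
opening: 0.0882
gripper_force: 0.0
```

Request:
move_arm:
  moves:
    - {"delta_pos": [-10, 0, -60], "turn": 0}
    - {"delta_pos": [-10, 0, -60], "turn": 0}

```text
t: 12.2
tcp_pos: [-0.1801, -0.4332, 0.8413]
ee_rot: [0.163, 0.709, 0.675, -0.124]
ft_force: [-33.7, 21.4, -7.7]
opening: 0.0878
gripper_force: 0.0
```

```bash
python3 -c "from h import *;st()"
```

```text
t 12.2 p [-0.1801 -0.4332  0.8413] x [ 0.058  0.916 -0.396] y [ 0.997 -0.036  0.063] z [ 0.043 -0.399 -0.916] j [ 2.7   0.08 -0.8   0.8  -0.12  1.91  1.8 ] f [-33.7  21.4  -7.7]
```

Request:
move_arm:
  moves:
    - {"delta_pos": [-3, 1, 1], "turn": 0}
    - {"delta_pos": [-6, 3, 2], "turn": 0}
    - {"delta_pos": [-9, 5, 3], "turn": 0}
    - {"delta_pos": [-9, 5, 3], "turn": 0}

```text
t: 12.7
tcp_pos: [-0.1354, -0.5288, 0.8443]
ee_rot: [0.166, 0.709, 0.674, -0.126]
ft_force: [-1.8, 0.1, -1.5]
opening: 0.0881
gripper_force: 0.0
```

```bash
python3 -c "from h import *;st()"
```

```text
t 12.7 p [-0.1354 -0.5288  0.8443] x [ 0.061  0.914 -0.401] y [ 0.997 -0.038  0.066] z [ 0.045 -0.404 -0.914] j [ 1.9   0.18 -0.11  0.65 -0.12  1.91  1.68] f [-1.8  0.1 -1.5]
```

Request:
move_arm:
  moves:
    - {"delta_pos": [-35, -3, -60], "turn": 0}
    - {"delta_pos": [-35, -3, -60], "turn": 0}

```text
t: 12.95
tcp_pos: [-0.1365, -0.5287, 0.8762]
ee_rot: [0.186, 0.705, 0.667, -0.153]
ft_force: [0.3, 0.2, -0.1]
opening: 0.088
gripper_force: 0.0
```

Request:
move_arm:
  moves:
    - {"delta_pos": [-35, -3, -60], "turn": 0}
    - {"delta_pos": [-35, -3, -60], "turn": 0}

```text
t: 13.2
tcp_pos: [-0.1382, -0.5215, 0.9065]
ee_rot: [0.205, 0.701, 0.66, -0.178]
ft_force: [-0.7, -0.1, -0.5]
opening: 0.0879
gripper_force: 0.0
```

Request:
move_arm:
  moves:
    - {"delta_pos": [-35, -3, -60], "turn": 0}
    - {"delta_pos": [-35, -3, -60], "turn": 0}

```text
t: 13.45
tcp_pos: [-0.1379, -0.5082, 0.9365]
ee_rot: [0.223, 0.695, 0.652, -0.203]
ft_force: [-0.1, -0.3, 0.6]
opening: 0.0882
gripper_force: 0.0
```

```bash
python3 -c "from h import *;st()"
```

```text
t 13.45 p [-0.1379 -0.5082  0.9365] x [ 0.067  0.817 -0.573] y [ 0.998 -0.05   0.046] z [ 0.009 -0.575 -0.818] j [ 1.85  0.16  0.02  0.48 -0.19  1.91  1.68] f [-0.1 -0.3  0.6]
```

```bash
cat >> h.py <<'E'
def to(*W):
    p,R=st()
    for w in W: print(w,'->',np.round(R.T@(np.array(w)-p)*100,1))
E
cat > t.py <<'E'
from kin2 import *; from h import st
p,R=st()
R=R@z(np.radians(-2.6)); print(np.round(R,3))
lo=np.array([-2.7,-.37,-1.27,.24,-1.31,.19,-2.76]);hi=np.array([2.7,2.16,1.26,2.4,4.45,1.91,2.76])
q=np.array([1.85,.16,.02,.48,-.19,1.91,1.68]);print(FK(q)[0]-p)
for w in([.25,-.5,.75],[.5,-.2,.6],[.55,.1,.5],[.6,.25,.35],[.636,.12,.12],[.636,-.03,.09]):
    f=lambda v:np.r_[(FK(v)[0]-w)*3,(Ro.from_matrix(FK(v)[1]@R.T)).as_rotvec(),(v-q)*.002]
    s=least_squares(f,np.clip(q,lo+.01,hi-.01),bounds=(lo,hi)); q=s.x; print(w,np.round(q,2),s.cost.round(5))
E
python3 t.py; python3 -c "
from h import *
to((.25,-.5,.75),(.5,-.2,.6))"
```

```text
t 13.45 p [-0.1379 -0.5082  0.9365] x [ 0.067  0.817 -0.573] y [ 0.998 -0.05   0.046] z [ 0.009 -0.575 -0.818] j [ 1.85  0.16  0.02  0.48 -0.19  1.91  1.68] f [-0.1 -0.3  0.6]
[[ 0.021  1.     0.009]
 [ 0.818 -0.012 -0.575]
 [-0.574  0.02  -0.818]]
[-0.00187701 -0.00321331 -0.00254024]
[0.25, -0.5, 0.75] [ 1.35 -0.02 -0.54  1.2   0.4   1.49  0.85] 0.0
[0.5, -0.2, 0.6] [ 0.62  0.17 -0.82  1.39  0.74  1.72 -0.14] 0.0
[0.55, 0.1, 0.5] [-0.12  0.43 -0.67  1.29  0.73  1.91 -0.71] 0.0
[0.6, 0.25, 0.35] [-0.37  0.75 -0.63  1.15  0.79  1.86 -0.95] 0.0
[0.636, 0.12, 0.12] [-0.18  0.91 -0.57  1.44  0.93  1.45 -1.05] 0.0
[0.636, -0.03, 0.09] [ 0.03  0.87 -0.52  1.6   1.02  1.28 -0.99] 0.0
t 13.45 p [-0.1379 -0.5082  0.9365] x [ 0.067  0.817 -0.573] y [ 0.998 -0.05   0.046] z [ 0.009 -0.575 -0.818] j [ 1.85  0.16  0.02  0.48 -0.19  1.91  1.68] f [-0.1 -0.3  0.6]
(0.25, -0.5, 0.75) -> [13.9 37.8 15.1]
(0.5, -0.2, 0.6) -> [48.7 60.6 10.4]
```

Request:
move_arm:
  moves:
    - {"delta_pos": [1.7, 4.7, 1.9], "turn": 0}
    - {"delta_pos": [3.5, 9.4, 3.8], "turn": -1}
    - {"delta_pos": [5.2, 14.2, 5.7], "turn": -2}
    - {"delta_pos": [7, 18.9, 7.6], "turn": -2.6}
    - {"delta_pos": [8.7, 23.6, 9.5], "turn": -2.6}
    - {"delta_pos": [10.4, 28.3, 11.4], "turn": -2.6}
    - {"delta_pos": [12.2, 33, 13.3], "turn": -2.6}
    - {"delta_pos": [13.9, 37.8, 15.1], "turn": -2.6}

```text
t: 14.45
tcp_pos: [0.2512, -0.4998, 0.7483]
ee_rot: [0.217, 0.68, 0.668, -0.208]
ft_force: [1.2, -0.3, 0.3]
opening: 0.0877
gripper_force: 0.0
```

```bash
python3 -c "
from h import *
to((.5,-.2,.6),(.58,.15,.5))"
```

```text
t 14.45 p [ 0.2512 -0.4998  0.7483] x [ 0.02   0.819 -0.573] y [ 1.    -0.012  0.018] z [ 0.008 -0.573 -0.819] j [ 1.34 -0.01 -0.53  1.2   0.4   1.48  0.84] f [ 1.2 -0.3  0.3]
(0.5, -0.2, 0.6) -> [33.6 24.2 -4.8]
(0.58, 0.15, 0.5) -> [ 68.1  31.6 -16.6]
```

Request:
move_arm:
  moves:
    - {"delta_pos": [4.2, 3, -0.6], "turn": 0}
    - {"delta_pos": [8.4, 6, -1.2], "turn": 0}
    - {"delta_pos": [12.6, 9, -1.8], "turn": 0}
    - {"delta_pos": [16.8, 12.1, -2.4], "turn": 0}
    - {"delta_pos": [21, 15.1, -3], "turn": 0}
    - {"delta_pos": [25.2, 18.1, -3.6], "turn": 0}
    - {"delta_pos": [29.4, 21.2, -4.2], "turn": 0}
    - {"delta_pos": [33.6, 24.2, -4.8], "turn": 0}

```text
t: 15.45
tcp_pos: [0.4987, -0.1997, 0.6006]
ee_rot: [0.218, 0.68, 0.668, -0.208]
ft_force: [0.0, -0.6, 0.2]
opening: 0.0878
gripper_force: 0.0
```

Request:
move_arm:
  moves:
    - {"delta_pos": [4.3, 0.9, -1.5], "turn": 0}
    - {"delta_pos": [8.6, 1.8, -3], "turn": 0}
    - {"delta_pos": [12.9, 2.8, -4.4], "turn": 0}
    - {"delta_pos": [17.2, 3.7, -5.9], "turn": 0}
    - {"delta_pos": [21.6, 4.6, -7.4], "turn": 0}
    - {"delta_pos": [25.9, 5.5, -8.9], "turn": 0}
    - {"delta_pos": [30.2, 6.5, -10.3], "turn": 0}
    - {"delta_pos": [34.5, 7.4, -11.8], "turn": 0}

```text
t: 16.45
tcp_pos: [0.5786, 0.1494, 0.5009]
ee_rot: [0.218, 0.68, 0.668, -0.208]
ft_force: [0.4, -0.4, -0.7]
opening: 0.0879
gripper_force: 0.0
```

```bash
python3 -c "
from h import *
to((.62,.22,.35),(.636,.16,.16))"
```

```text
t 16.45 p [0.5786 0.1494 0.5009] x [ 0.02   0.819 -0.574] y [ 1.    -0.012  0.019] z [ 0.009 -0.574 -0.819] j [-0.36  0.48 -0.39  1.17  0.66  1.91 -0.66] f [ 0.4 -0.4 -0.7]
(0.62, 0.22, 0.35) -> [14.5  3.8  8.3]
(0.636, 0.16, 0.16) -> [20.6  5.1 27.4]
```

Request:
move_arm:
  moves:
    - {"delta_pos": [4.8, 1.3, 2.8], "turn": 0}
    - {"delta_pos": [9.7, 2.5, 5.5], "turn": 0}
    - {"delta_pos": [14.5, 3.8, 8.3], "turn": 0}
    - {"delta_pos": [15.7, 4.1, 12.1], "turn": 0}
    - {"delta_pos": [17, 4.4, 16], "turn": 0}
    - {"delta_pos": [18.2, 4.7, 20], "turn": 0}
    - {"delta_pos": [19.4, 5, 23.7], "turn": 0}
    - {"delta_pos": [20.6, 5.1, 27.4], "turn": 0}

```text
t: 17.45
tcp_pos: [0.6361, 0.1588, 0.1587]
ee_rot: [0.217, 0.68, 0.669, -0.207]
ft_force: [0.4, -0.6, 0.8]
opening: 0.088
gripper_force: 0.0
```

```bash
cat >> h.py <<'E'
def wcam(p,R):
    m=vision.camera_model('wrist'); H=m['hand_eye']
    Rc=R@H[:3,:3]; tc=R@H[:3,3]+p
    return m['mtx'],Rc.T,-Rc.T@tc
def wproj(cam,P):
    K,Rr,t=cam; q=(K@(Rr@np.atleast_2d(P).T+t[:,None])).T; return q[:,:2]/q[:,2:]
E
python3 - <<'E'
from h import *
p,R=st(); im=vision.get_image('wrist'); cam=wcam(p,R)
V=[.5798,-.0236,-1.5614]; O=[.6358,-.0261,-1.5876]; B=[.5862,-.0279,-1.6567]
big=cv2.resize(im[:,:,::-1],None,fx=1.5,fy=1.5)
def draw(pose,L,col):
    pts=(wproj(cam,place(pose,L))*1.5).astype(int); cv2.polylines(big,[pts.reshape(-1,1,2)],True,col,1)
draw(O,box(-.03,.03,-.009,.009,.12),(0,0,255)); draw(O,box(-.03,.03,-.009,.009,.03),(0,255,255))
draw(B,box(-.03,.03,-.022,.022,.072),(0,255,0)); draw(V,box(-.04,.04,.085,.115,.07),(255,0,255))
cv2.imwrite('pics/w1.png',big)
E
```

```text
t 17.45 p [0.6361 0.1588 0.1587] x [ 0.02   0.82  -0.573] y [ 1.    -0.012  0.018] z [ 0.008 -0.573 -0.82 ] j [-0.35  0.84 -0.35  1.39  0.75  1.43 -0.96] f [ 0.4 -0.6  0.8]
```

View pics/w1.png

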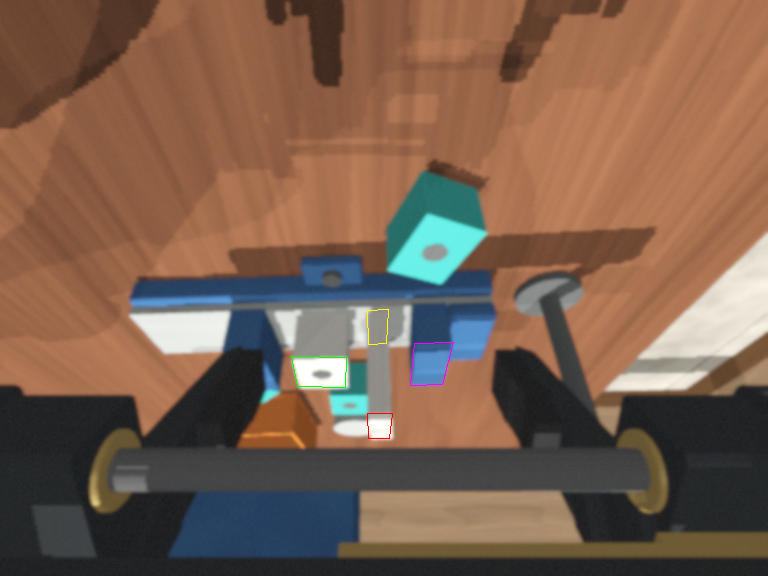

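The overlays of the offcut top (380,426), block (320,372) and fixed jaw (432,364) match the picture to 1–2 px. The fingers are centred on the offcut.

```bash
python3 -c "
from h import *
to((.6362,.06,.115),(.636,-.033,.087))"
```

```text
t 17.5 p [0.6341 0.1555 0.1538] x [ 0.018  0.817 -0.576] y [ 1.    -0.013  0.012] z [ 0.002 -0.577 -0.817] j [-0.35  0.84 -0.35  1.4   0.75  1.43 -0.96] f [-1.5 -2.4 -3.2]
(0.6362, 0.06, 0.115) -> [-5.6  0.3  8.7]
(0.636, -0.033, 0.087) -> [-11.5   0.4  16.3]
```

Request:
move_arm:
  moves:
    - {"delta_pos": [-2, 0, 2.8], "turn": 0}
    - {"delta_pos": [-4, 0, 5.7], "turn": 0}
    - {"delta_pos": [-6, 0, 8.5], "turn": 0}
    - {"delta_pos": [-8, 0.1, 11.3], "turn": 0}
    - {"delta_pos": [-8.9, 0.1, 12.5], "turn": 0}
    - {"delta_pos": [-8.9, 0.1, 12.5], "turn": 0}

```text
t: 18.25
tcp_pos: [0.6368, 0.0148, 0.1091]
ee_rot: [0.218, 0.681, 0.668, -0.207]
ft_force: [0.6, 0.7, 0.6]
opening: 0.0881
gripper_force: 0.0
```

```bash
python3 - <<'E'
from h import *
st(); im=vision.get_image('wrist'); p,R=st(); im=vision.get_image('wrist'); st(); cam=wcam(p,R)
O=[.6358,-.0261,-1.5876]; to((.636,-.033,.087))
big=im[:,:,::-1].copy()
cv2.polylines(big,[wproj(cam,place(O,box(-.03,.03,-.009,.009,.12))).astype(int).reshape(-1,1,2)],True,(0,0,255),1)
cv2.imwrite('pics/w2.png',big)
E
```

```text
t 18.25 p [0.6368 0.0148 0.1091] x [ 0.022  0.819 -0.573] y [ 1.    -0.013  0.019] z [ 0.009 -0.573 -0.819] j [-0.18  0.81 -0.3   1.58  0.84  1.22 -0.92] f [0.6 0.7 0.6]
t 18.3 p [0.6371 0.0164 0.1092] x [ 0.021  0.82  -0.572] y [ 1.    -0.011  0.02 ] z [ 0.01  -0.572 -0.82 ] j [-0.18  0.81 -0.3   1.58  0.84  1.22 -0.92] f [-0.6 -0.3  0.7]
t 18.35 p [0.6373 0.0174 0.1093] x [ 0.02   0.82  -0.571] y [ 1.   -0.01  0.02] z [ 0.011 -0.572 -0.82 ] j [-0.18  0.81 -0.3   1.58  0.84  1.22 -0.92] f [0.5 0.2 1.5]
t 18.35 p [0.6373 0.0174 0.1093] x [ 0.02   0.82  -0.571] y [ 1.   -0.01  0.02] z [ 0.011 -0.572 -0.82 ] j [-0.18  0.81 -0.3   1.58  0.84  1.22 -0.92] f [0.5 0.2 1.5]
(0.636, -0.033, 0.087) -> [-2.9 -0.1  4.7]
```

View pics/w2.png

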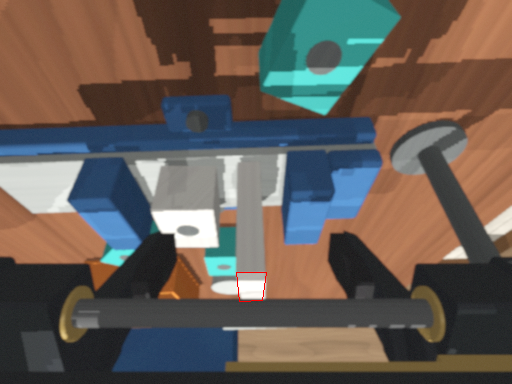

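Request:
move_arm:
  moves:
    - {"delta_pos": [-0.9, 0, 1.5], "turn": 0}
    - {"delta_pos": [-1.8, -0.1, 3], "turn": 0}
    - {"delta_pos": [-2.7, -0.1, 4.5], "turn": 0}
    - {"delta_pos": [-2.7, -0.1, 4.5], "turn": 0}

```text
t: 18.85
tcp_pos: [0.6352, -0.0355, 0.0868]
ee_rot: [0.218, 0.681, 0.667, -0.208]
ft_force: [-1.0, 0.8, -0.9]
opening: 0.0881
gripper_force: 0.0
```

Request:
move_arm:
  moves:
    - {"delta_pos": [0, 0, 0], "turn": 0}
    - {"delta_pos": [0, 0, 0], "turn": 0}
    - {"delta_pos": [0, 0, 0], "turn": 0}
    - {"delta_pos": [0, 0, 0], "turn": 0}
    - {"delta_pos": [0, 0, 0], "turn": 0}
    - {"delta_pos": [0, 0, 0], "turn": 0}
    - {"delta_pos": [0, 0, 0], "turn": 0}
    - {"delta_pos": [0, 0, 0], "turn": 0}
  hand: 0.5

```text
t: 19.85
tcp_pos: [0.6358, -0.0326, 0.0875]
ee_rot: [0.218, 0.68, 0.668, -0.207]
ft_force: [-0.9, -0.1, -0.2]
opening: 0.0177
gripper_force: 29.8
```

```bash
cat > b.py <<'E'
from fit import *
b=np.array([(332,208),(387,205),(392,262),(340,266)])
for sx in (.075,.07):
  fit('bin',[('top',[(sx,.145-sx,.055),(sx,-.145+sx,.055),(-sx,-.145+sx,.055),(-sx,.145-sx,.055)],b)],[.4,-.28,0])
for n,q,zz in(('tin',(348,181),.036),('tq1',(300,222),.042),('tq2',(312,181),.042),('tq3',(209,154),.042)):
  fit(n,[('top',[(0,0,zz)],np.array(q))],[.4,-.2,0])
E
python3 b.py | tail -6; python3 -c "from h import *;st()"
```

```text
bin [ 0.4517 -0.3164  0.0728] res [2.1, 0.8, -0.4, -0.2, 0.1, -0.3, -0.8, -0.1]
bin [ 0.4513 -0.3147  0.0835] res [-0.5, 3.3, 0.7, 1.4, 1.4, -2.5, -3.2, -1.4]
tin [ 0.597  -0.2842  0.    ] res [0.0, -0.0]
tq1 [ 0.4869 -0.1522  0.    ] res [0.0, 0.0]
tq2 [ 0.5966 -0.1857  0.    ] res [0.0, -0.0]
tq3 [0.6699 0.0905 0.    ] res [0.0, -0.0]
t 19.85 p [ 0.6358 -0.0326  0.0875] x [ 0.021  0.819 -0.573] y [ 1.    -0.012  0.02 ] z [ 0.009 -0.573 -0.819] j [-0.12  0.82 -0.28  1.63  0.88  1.14 -0.91] f [-0.9 -0.1 -0.2]
```

Gripped: opening 17.7 mm, pad force 30 N. I pull back along the tool axis, which leads up and out from under the bar.

Request:
move_arm:
  moves:
    - {"delta_pos": [0, 0, -1.5], "turn": 0}
    - {"delta_pos": [0, 0, -4], "turn": 0}
    - {"delta_pos": [0, 0, -8], "turn": 0}
    - {"delta_pos": [0, 0, -12], "turn": 0}
    - {"delta_pos": [0, 0, -17], "turn": 0}
    - {"delta_pos": [0, 0, -22], "turn": 0}
    - {"delta_pos": [0, 0, -27], "turn": 0}
    - {"delta_pos": [0, 0, -30], "turn": 0}

```text
t: 20.85
tcp_pos: [0.6326, 0.1426, 0.3357]
ee_rot: [0.217, 0.68, 0.67, -0.205]
ft_force: [0.5, -0.5, -3.8]
opening: 0.0179
gripper_force: 29.7
```

```bash
python3 -c "
from h import *
to((.58,.14,.46),(.53,-.08,.46),(.4515,-.322,.4))"
```

```text
t 20.85 p [0.6326 0.1426 0.3357] x [ 0.019  0.821 -0.57 ] y [ 1.    -0.009  0.021] z [ 0.012 -0.57  -0.821] j [-0.32  0.64 -0.37  1.3   0.69  1.65 -0.78] f [ 0.5 -0.5 -3.8]
(0.58, 0.14, 0.46) -> [ -7.4  -5.  -10.1]
(0.53, -0.08, 0.46) -> [-25.6  -9.8   2.4]
(0.4515, -0.322, 0.4) -> [-42.2 -17.6  21. ]
```

Request:
move_arm:
  moves:
    - {"delta_pos": [-2.5, -1.7, -3.4], "turn": 0}
    - {"delta_pos": [-5, -3.4, -6.8], "turn": 0}
    - {"delta_pos": [-7.4, -5, -10.1], "turn": 0}
    - {"delta_pos": [-7.4, -5, -10.1], "turn": 0}
    - {"delta_pos": [-11, -6, -7.6], "turn": 0}
    - {"delta_pos": [-14.7, -7, -5], "turn": 0}
    - {"delta_pos": [-18.3, -7.9, -2.6], "turn": 0}
    - {"delta_pos": [-22, -8.9, 0], "turn": 0}

```text
t: 21.85
tcp_pos: [0.5388, -0.041, 0.4558]
ee_rot: [0.217, 0.68, 0.669, -0.208]
ft_force: [0.1, -0.8, -3.8]
opening: 0.0177
gripper_force: 30.0
```

```bash
python3 -c "
from h import *
to((.4515,-.322,.4),(.4515,-.322,.18),(.4515,-.322,.067))"
```

```text
t 21.85 p [ 0.5388 -0.041   0.4558] x [ 0.019  0.82  -0.573] y [ 1.    -0.011  0.017] z [ 0.008 -0.573 -0.82 ] j [-0.07  0.27 -0.35  1.57  0.64  1.6  -0.51] f [ 0.1 -0.8 -3.8]
(0.4515, -0.322, 0.4) -> [-20.   -8.5  20.6]
(0.4515, -0.322, 0.18) -> [-7.4 -8.9 38.6]
(0.4515, -0.322, 0.067) -> [-0.9 -9.1 47.9]
```

Request:
move_arm:
  moves:
    - {"delta_pos": [-4, -1.7, 4.1], "turn": 0}
    - {"delta_pos": [-8, -3.4, 8.2], "turn": 0}
    - {"delta_pos": [-12, -5.1, 12.4], "turn": 0}
    - {"delta_pos": [-16, -6.8, 16.5], "turn": 0}
    - {"delta_pos": [-20, -8.5, 20.6], "turn": 0}
    - {"delta_pos": [-16.8, -8.6, 25.1], "turn": 0}
    - {"delta_pos": [-13.7, -8.7, 29.6], "turn": 0}
    - {"delta_pos": [-10.5, -8.8, 34.1], "turn": 0}

```text
t: 22.85
tcp_pos: [0.4515, -0.3199, 0.2337]
ee_rot: [0.217, 0.681, 0.669, -0.207]
ft_force: [0.6, -0.1, -3.0]
opening: 0.0181
gripper_force: 30.0
```

```bash
python3 -c "
from h import *
to((.4515,-.322,.12),(.4515,-.322,.067))
im=vision.get_image('top');cv2.imwrite('pics/t3.png',im[100:330,180:450,::-1])"
```

```text
t 22.85 p [ 0.4515 -0.3199  0.2337] x [ 0.02   0.82  -0.571] y [ 1.    -0.012  0.019] z [ 0.008 -0.572 -0.82 ] j [ 0.29  0.33 -0.11  2.06  0.9   0.86 -0.48] f [ 0.6 -0.1 -3. ]
(0.4515, -0.322, 0.12) -> [ 6.3 -0.2  9.4]
(0.4515, -0.322, 0.067) -> [ 9.4 -0.3 13.8]
```

View pics/t3.png

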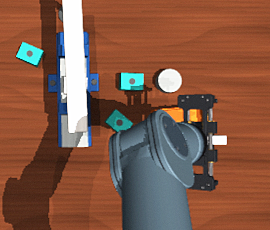

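The hand is over the bin, with the white plate end showing at about (220,140) in the crop. I lower and release.

Request:
move_arm:
  moves:
    - {"delta_pos": [2.1, -0.1, 3.1], "turn": 0}
    - {"delta_pos": [4.2, -0.1, 6.2], "turn": 0}
    - {"delta_pos": [6.3, -0.2, 9.4], "turn": 0}
    - {"delta_pos": [7.9, -0.2, 11.6], "turn": 0}
    - {"delta_pos": [9.2, -0.3, 13.5], "turn": 0}
    - {"delta_pos": [9.2, -0.3, 13.5], "turn": 0}

```text
t: 23.65
tcp_pos: [0.4521, -0.3217, 0.072]
ee_rot: [0.217, 0.68, 0.669, -0.208]
ft_force: [0.2, 0.1, -2.8]
opening: 0.0177
gripper_force: 30.0
```

```bash
python3 -c "
from h import *
st()"
```

```text
t 23.65 p [ 0.4521 -0.3217  0.072 ] x [ 0.018  0.82  -0.572] y [ 1.    -0.011  0.016] z [ 0.007 -0.572 -0.82 ] j [ 0.21  0.64 -0.02  2.12  1.24  0.65 -0.94] f [ 0.2  0.1 -2.8]
```

Request:
move_arm:
  moves:
    - {"delta_pos": [0.4, 0, 0.6], "turn": 0}
    - {"delta_pos": [0.4, 0, 0.6], "turn": 0}

```text
t: 23.9
tcp_pos: [0.4533, -0.3225, 0.0664]
ee_rot: [0.218, 0.68, 0.668, -0.207]
ft_force: [-0.3, 0.5, -2.7]
opening: 0.0176
gripper_force: 30.0
```

Request:
move_arm:
  moves:
    - {"delta_pos": [0, 0, 0], "turn": 0}
    - {"delta_pos": [0, 0, 0], "turn": 0}
    - {"delta_pos": [0, 0, 0], "turn": 0}
    - {"delta_pos": [0, 0, 0], "turn": 0}
    - {"delta_pos": [0, 0, -2], "turn": 0}
    - {"delta_pos": [0, 0, -5], "turn": 0}
    - {"delta_pos": [0, 0, -9], "turn": 0}
    - {"delta_pos": [-2, 0, -13], "turn": 0}
  hand: 5

```text
t: 24.9
tcp_pos: [0.4511, -0.2627, 0.1843]
ee_rot: [0.217, 0.68, 0.669, -0.207]
ft_force: [0.3, -0.6, 0.4]
opening: 0.0499
gripper_force: 0.0
```

```bash
python3 - <<'E'
from h import *
p,R=st(); im=vision.get_image('wrist')
ds=vision.outline_of('wrist','offcut')
print([(round(d['conf'],2),np.round(d['bbox'])) for d in ds])
cv2.imwrite('pics/w3.png',im[:,:,::-1])
to((.45,-.33,.4),(.52,-.04,.46),(.58,.14,.46))
E
```

```text
t 24.9 p [ 0.4511 -0.2627  0.1843] x [ 0.018  0.82  -0.572] y [ 1.    -0.009  0.018] z [ 0.009 -0.572 -0.82 ] j [ 0.17  0.39 -0.13  2.12  0.95  0.84 -0.69] f [ 0.3 -0.6  0.4]
[(0.66, array([252., 149.,  21., 107.]))]
t 25.0 p [ 0.4536 -0.2639  0.1877] x [ 0.024  0.819 -0.574] y [ 1.    -0.01   0.027] z [ 0.016 -0.574 -0.819] j [ 0.17  0.39 -0.13  2.12  0.96  0.84 -0.69] f [ 0.1  0.  -0.5]
(0.45, -0.33, 0.4) -> [-17.6   0.3 -13.6]
(0.52, -0.04, 0.46) -> [  2.9   7.1 -35. ]
(0.58, 0.14, 0.46) -> [ 17.8  12.9 -45.3]
```

View pics/w3.png

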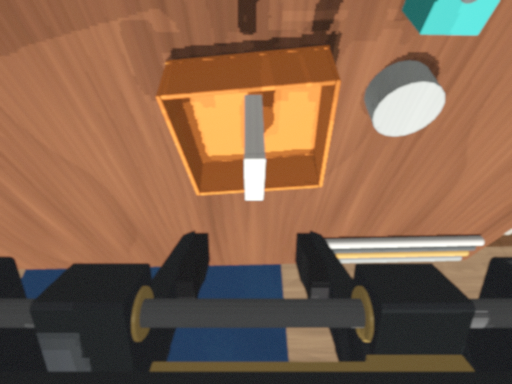

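The offcut stands upright in the bin at (255,150), and the tin is untouched. Next I go back over the lamp to the +y side, fingers closed, to push the jaw.

```bash
cat > t2.py <<'E'
from kin2 import *; from h import st,read_state,to
p,R=st(); q=np.array(read_state()['joint_positions'])
lo=np.array([-2.7,-.37,-1.27,.24,-1.31,.19,-2.76]);hi=np.array([2.7,2.16,1.26,2.4,4.45,1.91,2.76])
P=([.45,-.3,.4],[.50,-.1,.46],[.49,.16,.43],[.48,.14,.2],[.475,-.03,.06],[.475,-.03,.048],[.575,-.03,.048])
for w in P:
    f=lambda v:np.r_[(FK(v)[0]-w)*3,(Ro.from_matrix(FK(v)[1]@R.T)).as_rotvec(),(v-q)*.002]
    s=least_squares(f,np.clip(q,lo+.01,hi-.01),bounds=(lo,hi)); q=s.x; print(w,np.round(q,2),s.cost.round(5))
to(*P)
E
python3 t2.py
```

```text
t 25.0 p [ 0.4536 -0.2639  0.1877] x [ 0.024  0.819 -0.574] y [ 1.    -0.01   0.027] z [ 0.016 -0.574 -0.819] j [ 0.17  0.39 -0.13  2.12  0.96  0.84 -0.69] f [ 0.1  0.  -0.5]
[0.45, -0.3, 0.4] [ 0.25  0.1  -0.11  1.88  0.68  1.15 -0.17] 0.0
[0.5, -0.1, 0.46] [-0.03  0.16 -0.28  1.68  0.63  1.52 -0.43] 0.0
[0.49, 0.16, 0.43] [-0.42  0.37 -0.38  1.49  0.56  1.75 -0.85] 0.0
[0.48, 0.14, 0.2] [-0.41  0.57 -0.37  1.78  0.65  1.35 -1.11] 0.0
[0.475, -0.03, 0.06] [-0.23  0.7  -0.24  2.03  0.92  0.96 -1.21] 0.0
[0.475, -0.03, 0.048] [-0.24  0.73 -0.23  2.03  0.94  0.94 -1.23] 0.0
[0.575, -0.03, 0.048] [-0.19  0.82 -0.22  1.78  0.9   1.03 -1.05] 0.0
t 25.0 p [ 0.4536 -0.2639  0.1877] x [ 0.024  0.819 -0.574] y [ 1.    -0.01   0.027] z [ 0.016 -0.574 -0.819] j [ 0.17  0.39 -0.13  2.12  0.96  0.84 -0.69] f [ 0.1  0.  -0.5]
[0.45, -0.3, 0.4] -> [-15.1   0.2 -15.3]
[0.5, -0.1, 0.46] -> [ -2.1   5.2 -31.6]
[0.49, 0.16, 0.43] -> [ 20.9   3.8 -44.1]
[0.48, 0.14, 0.2] -> [ 32.4   2.2 -24.1]
[0.475, -0.03, 0.06] -> [26.5  1.6 -2.9]
[0.475, -0.03, 0.048] -> [27.2  1.5 -2. ]
[0.575, -0.03, 0.048] -> [27.5 11.5 -1.8]
```

Request:
move_arm:
  moves:
    - {"delta_pos": [-3.8, 0, -3.8], "turn": 0}
    - {"delta_pos": [-7.5, 0.1, -7.6], "turn": 0}
    - {"delta_pos": [-11.3, 0.1, -11.5], "turn": 0}
    - {"delta_pos": [-15.1, 0.2, -15.3], "turn": 0}
    - {"delta_pos": [-11.8, 1.4, -19.4], "turn": 0}
    - {"delta_pos": [-8.6, 2.7, -23.5], "turn": 0}
    - {"delta_pos": [-5.3, 4, -27.5], "turn": 0}
    - {"delta_pos": [-2.1, 5.2, -31.6], "turn": 0}
  hand: 0

```text
t: 26.0
tcp_pos: [0.4999, -0.1, 0.4557]
ee_rot: [0.218, 0.681, 0.668, -0.208]
ft_force: [1.4, -0.6, -0.2]
opening: 0.0005
gripper_force: 0.0
```

Request:
move_arm:
  moves:
    - {"delta_pos": [4.6, -0.3, -2.5], "turn": 0}
    - {"delta_pos": [9.2, -0.6, -5], "turn": 0}
    - {"delta_pos": [13.8, -0.8, -7.5], "turn": 0}
    - {"delta_pos": [18.4, -1.1, -10], "turn": 0}
    - {"delta_pos": [23, -1.4, -12.5], "turn": 0}
    - {"delta_pos": [25.9, -1.8, -7.5], "turn": 0}
    - {"delta_pos": [28.8, -2.2, -2.5], "turn": 0}
    - {"delta_pos": [31.6, -2.6, 2.5], "turn": 0}

```text
t: 27.0
tcp_pos: [0.4804, 0.1433, 0.2514]
ee_rot: [0.218, 0.68, 0.668, -0.207]
ft_force: [0.9, 0.0, -0.4]
opening: 0.0006
gripper_force: 0.0
```

```bash
python3 -c "
from h import *
to((.475,.12,.17),(.475,-.03,.06),(.475,-.03,.048))"
```

```text
t 27.0 p [0.4804 0.1433 0.2514] x [ 0.021  0.819 -0.573] y [ 1.    -0.012  0.02 ] z [ 0.009 -0.574 -0.819] j [-0.34  0.52 -0.46  1.75  0.64  1.45 -1.07] f [ 0.9  0.  -0.4]
(0.475, 0.12, 0.17) -> [ 2.7 -0.7  8. ]
(0.475, -0.03, 0.06) -> [-3.2 -0.7 25.6]
(0.475, -0.03, 0.048) -> [-2.5 -0.7 26.6]
```

Request:
move_arm:
  moves:
    - {"delta_pos": [1.3, -0.3, 4], "turn": 0}
    - {"delta_pos": [2.7, -0.7, 8], "turn": 0}
    - {"delta_pos": [1.2, -0.7, 12.4], "turn": 0}
    - {"delta_pos": [-0.3, -0.7, 16.8], "turn": 0}
    - {"delta_pos": [-1.8, -0.7, 21.2], "turn": 0}
    - {"delta_pos": [-3.2, -0.7, 25.6], "turn": 0}
    - {"delta_pos": [-2.6, -0.7, 26.4], "turn": 0}
    - {"delta_pos": [-2.6, -0.7, 26.4], "turn": 0}

```text
t: 28.0
tcp_pos: [0.4753, -0.028, 0.0515]
ee_rot: [0.217, 0.68, 0.669, -0.207]
ft_force: [-0.0, 0.6, 1.0]
opening: 0.0002
gripper_force: 0.0
```

```bash
python3 - <<'E'
from h import *
st(); a=vision.get_image('scene'); w=vision.get_image('wrist')
cv2.imwrite('pics/s4.png',np.hstack([cv2.resize(a[100:270,130:330],(400,340)),cv2.resize(w,(400,300))[:, :][:300].copy() if 0 else cv2.copyMakeBorder(cv2.resize(w,(400,300)),0,40,0,0,0)])[:,:,::-1])
E
```

```text
t 28.0 p [ 0.4753 -0.028   0.0515] x [ 0.02   0.82  -0.573] y [ 1.    -0.011  0.019] z [ 0.009 -0.573 -0.82 ] j [-0.18  0.72 -0.3   2.03  0.96  0.98 -1.24] f [-0.   0.6  1. ]
```

View pics/s4.png

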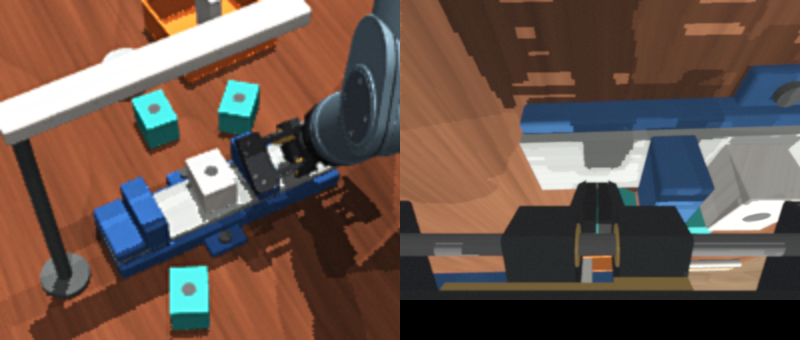

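The hand sits behind the sliding jaw with a gap, and nothing else is touched. I push along tool +y.

Request:
move_arm:
  moves:
    - {"delta_pos": [0, 0.8, 0], "turn": 0}
    - {"delta_pos": [0, 1.6, 0], "turn": 0}
    - {"delta_pos": [0.1, 2.4, 0], "turn": 0}
    - {"delta_pos": [0.1, 3.2, 0], "turn": 0}
    - {"delta_pos": [0.1, 4, 0], "turn": 0}
    - {"delta_pos": [0.1, 4.4, 0], "turn": 0}

```text
t: 28.85
tcp_pos: [0.5198, -0.028, 0.0524]
ee_rot: [0.218, 0.68, 0.668, -0.207]
ft_force: [-6.2, 2.1, 3.0]
opening: 0.0006
gripper_force: 2.7
```

Request:
move_arm:
  moves:
    - {"delta_pos": [0, 0.5, 0], "turn": 0}
    - {"delta_pos": [0.1, 1, 0], "turn": 0}
    - {"delta_pos": [0.1, 1.5, 0], "turn": 0}
    - {"delta_pos": [0.1, 2, 0], "turn": 0}
    - {"delta_pos": [0.1, 2.5, 0], "turn": 0}
    - {"delta_pos": [0.1, 3, 0], "turn": 0}

```text
t: 29.6
tcp_pos: [0.5493, -0.0275, 0.0523]
ee_rot: [0.217, 0.68, 0.669, -0.207]
ft_force: [-5.2, 2.3, 2.0]
opening: 0.0002
gripper_force: 2.8
```

Request:
move_arm:
  moves:
    - {"delta_pos": [0, 0.4, 0], "turn": 0}
    - {"delta_pos": [0, 0.8, 0], "turn": 0}
    - {"delta_pos": [0, 1.2, 0], "turn": 0}
    - {"delta_pos": [0.1, 1.6, 0], "turn": 0}

```text
t: 30.1
tcp_pos: [0.5652, -0.0272, 0.0522]
ee_rot: [0.218, 0.68, 0.668, -0.208]
ft_force: [-5.5, 1.9, 4.6]
opening: 0.0006
gripper_force: 3.1
```

Request:
move_arm:
  moves:
    - {"delta_pos": [0, 0.3, 0], "turn": 0}
    - {"delta_pos": [0, 0.6, 0], "turn": 0}
    - {"delta_pos": [0, 0.8, 0], "turn": 0}

```text
t: 30.48
tcp_pos: [0.5733, -0.0271, 0.0523]
ee_rot: [0.217, 0.68, 0.669, -0.207]
ft_force: [-5.2, 1.8, 3.3]
opening: 0.0003
gripper_force: 2.7
```

Request:
move_arm:
  moves:
    - {"delta_pos": [0, 0.2, 0], "turn": 0}
    - {"delta_pos": [0, 0.4, 0], "turn": 0}
    - {"delta_pos": [0, 0.4, 0], "turn": 0}

```text
t: 30.85
tcp_pos: [0.5749, -0.0271, 0.0523]
ee_rot: [0.216, 0.68, 0.668, -0.209]
ft_force: [-12.5, 4.1, 7.8]
opening: 0.0007
gripper_force: 6.7
```

Request:
move_arm:
  moves:
    - {"delta_pos": [0, 0.2, 0], "turn": 0}
    - {"delta_pos": [0, 0.3, 0], "turn": 0}
    - {"delta_pos": [0, 0.3, 0], "turn": 0}

```text
t: 31.22
tcp_pos: [0.575, -0.0271, 0.0523]
ee_rot: [0.215, 0.68, 0.668, -0.211]
ft_force: [-21.7, 5.7, 15.6]
opening: 0.0001
gripper_force: 11.8
```

Request:
move_arm:
  moves:
    - {"delta_pos": [0, 0.3, 0], "turn": 0}
    - {"delta_pos": [0, 0.5, 0], "turn": 0}
    - {"delta_pos": [0, 0.5, 0], "turn": 0}

```text
t: 31.6
tcp_pos: [0.575, -0.0272, 0.0522]
ee_rot: [0.213, 0.68, 0.668, -0.215]
ft_force: [-37.0, 9.5, 26.3]
opening: 0.0006
gripper_force: 18.8
```

```bash
python3 - <<'E'
from h import *
p,R=st(); w=vision.get_image('wrist'); cam=wcam(p,R)
V=[.5798,-.0236,-1.5614]
big=cv2.resize(w[80:290,200:512,::-1],None,fx=2.4,fy=2.4,interpolation=cv2.INTER_CUBIC)
cv2.imwrite('pics/w5.png',big)
E
```

```text
t 31.6 p [ 0.575  -0.0272  0.0522] x [ 0.015  0.816 -0.577] y [ 1.    -0.017  0.002] z [-0.009 -0.577 -0.816] j [-0.14  0.82 -0.29  1.77  0.91  1.08 -1.04] f [-37.    9.5  26.3]
```

View pics/w5.png

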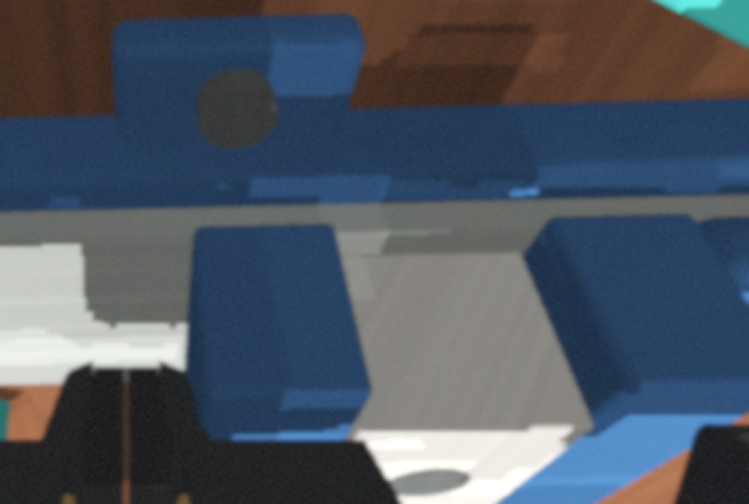

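The block sits flush between the two jaw faces at (460,340), flat on the bed, with the push stalled at about 37 N. I back off and leave.

Request:
move_arm:
  moves:
    - {"delta_pos": [0, -0.5, 0], "turn": 0}
    - {"delta_pos": [0, -1, 0], "turn": 0}
    - {"delta_pos": [0, -2, 0], "turn": 0}
    - {"delta_pos": [0, -3, 0], "turn": 0}
    - {"delta_pos": [0, -4, -2], "turn": 0}
    - {"delta_pos": [0, -4, -6], "turn": 0}
    - {"delta_pos": [0, -4, -11], "turn": 0}
    - {"delta_pos": [0, -4, -16], "turn": 0}

```text
t: 32.65
tcp_pos: [0.5437, 0.0665, 0.1855]
ee_rot: [0.218, 0.68, 0.669, -0.206]
ft_force: [0.0, -0.3, 0.1]
opening: 0.0002
gripper_force: 0.0
```

Request:
move_arm:
  moves:
    - {"delta_pos": [0, 0, -5], "turn": 0}
    - {"delta_pos": [0, 0, -10], "turn": 0}
    - {"delta_pos": [0, 0, -10], "turn": 0}

```text
t: 33.02
tcp_pos: [0.5438, 0.1267, 0.2688]
ee_rot: [0.218, 0.68, 0.67, -0.203]
ft_force: [0.4, -0.1, -0.2]
opening: 0.0003
gripper_force: 0.0
```

```bash
python3 - <<'E'
from h import *
p,R=st(); w=vision.get_image('wrist'); a=vision.get_image('scene')
cv2.imwrite('pics/e6.png',np.hstack([cv2.resize(a[90:270,120:320],(400,360)),cv2.copyMakeBorder(cv2.resize(w[60:330,100:460],(400,300)),0,60,0,0,0)])[:,:,::-1])
E
```

```text
t 33.02 p [0.5438 0.1267 0.2688] x [ 0.02   0.823 -0.568] y [ 1.    -0.007  0.026] z [ 0.017 -0.569 -0.822] j [-0.3   0.56 -0.42  1.62  0.68  1.48 -0.96] f [ 0.4 -0.1 -0.2]
```

View pics/e6.png

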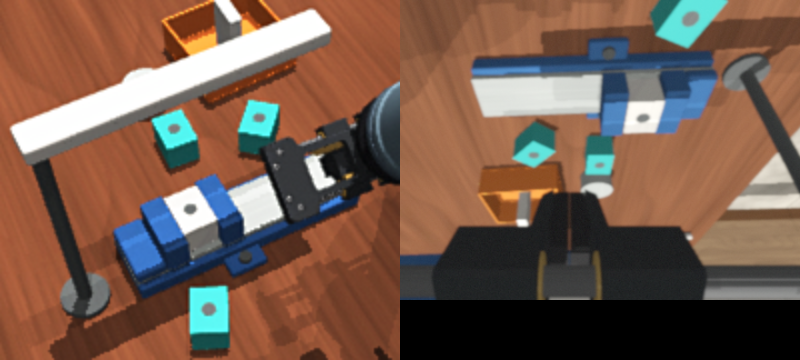

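The block is held square between the jaws, the offcut is in the bin, and the robot touches nothing.

```bash
python3 -c "
from rig import r
print(r.hand_in())"
```

```text
the job is handed in; nothing more can be done
None
```

The job is handed in at about 33 s: the offcut stands in the bin and the block is clamped square between the jaws on the bed, pushed up to about 37 N. The lamp, can, socket and tin were left alone, but no verdict came back.

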